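# Steady a rocking impeller gauge with a wedge

### The job

The impeller run-out gauge has lost the rubber pad of one foot, the one nearest the wedge, so it rocks. Gripping and lifting nothing, gently push the wooden wedge, thin end first, under the bare foot until it bears snugly and the gauge stands level and steady, without shoving the gauge from its place. Then press down firmly with the fingertips on the corner above that foot to check that it no longer gives, take the hand away, and leave the other things alone.

Things in the scene. Friction and masses are not known exactly. Their poses are not given: they have to be found in the camera images.
- gauge: impeller run-out gauge, loose, about 3.3 kg. Origin on the bench straight under the bare foot, z up; all in its axes, mm: grey base plate from (-135, -185) to (15, 15), underside 22 and top 36 above the bench; other feet at (-120, 0), (0, -170), (-120, -170); an impeller 122 wide, top 81 up, centred at (-50, -103); a steel column with a dial, 172 tall, at (-90, -169).
- bare_foot (a point): centre of the flat underside of the bare foot: a steel stud 18 mm in diameter, under the corner nearest the wedge (far left seen from the robot), its end 10 mm above the bench as the gauge stands. The other three feet have rubber pads 10 mm thick and 24 mm wide. Pressed by more than about 5 N, this corner sinks to the bench.
- corner_top (a point): point to press: top of the base plate straight above the bare foot, 36 mm above the bench, 15 mm in from both plate edges; the corner is flat and clear for 50 mm round this point.
- wedge: loose hardwood wedge, 45 g, 110 mm long (x), 46 mm wide (y), height rising evenly from 2.5 mm at the thin end (x = +55 mm) to 18 mm at the upright thick end face (x = -55 mm). Origin at the centre of its underside, x along the wedge to the thin end. It is 10 mm high at x = 2 mm, so it bears when the foot's centre is near x = 10 mm; every 7 mm further lifts the foot 1 mm. Held by friction.
- spanner: steel open-ended spanner, 144 mm, lying on the bench at the left, to be left alone; origin at its centre
- marker: marker pen, 137 mm, lying at the near left of the bench, to be left alone; origin at its centre
- tape: roll of masking tape, 96 mm wide, 24 mm high, on the right beyond the black air line, to be left alone; origin at its centre

How it is judged:
On the way, in this order (a step that is already met when the one before it is completed fails the run):
1. the wedge bears under the bare foot and the gauge stands level (contact force between wedge and gauge above 0.5 N and y of bare_foot in the frame of wedge between -0.02 and 0.02 m and x of bare_foot in the frame of wedge between -0.04 and 0.05 m and angle between gauge's own z axis and vertical below 0.0175 rad and not (contact force between the fingers and gauge above 0.5 N)), for 0.3 s.
2. the fingertips press down on the corner above the wedged foot and it does not give (contact force between the fingers and gauge above 5 N and horizontal distance between the grasp point and corner_top below 0.045 m and contact force between wedge and gauge above 4 N and angle between gauge's own z axis and vertical below 0.0175 rad), for 0.3 s.
At the end, for the whole second after the job is handed in: The wedge bears under the bare foot with more than 0.5 N, the foot within 20 mm of its centre line; the gauge is level within 1 degree, within 25 mm of where it stood; all at rest. On the way the corner was pressed with more than 5 N (within 45 mm of its point) and did not give (contact force between wedge and gauge above 0.5 N and y of bare_foot in the frame of wedge between -0.02 and 0.02 m and x of bare_foot in the frame of wedge between -0.04 and 0.05 m and angle between gauge's own z axis and vertical below 0.0175 rad and distance of gauge from where it was at the start of the episode below 0.025 m and linear speed of each of gauge, wedge below 0.005 m/s and angle between wedge's own z axis and vertical below 0.05 rad); the robot touches nothing.
It fails at once if the wedge was lifted, tipped up or carried (height (world z) of wedge above 0.012 m or angle between wedge's own z axis and vertical above 0.3 rad).
It fails at once if the gauge was lifted, tipped or shoved more than 30 mm (height (world z) of gauge above 0.015 m or angle between gauge's own z axis and vertical above 0.16 rad or distance of gauge from where it was at the start of the episode above 0.03 m).
It fails at once if the wedge was rammed or pinched with more than 35 N (contact force between the fingers and wedge above 35 N).
It fails at once if another thing on the bench was moved more than 20 mm (distance of any of spanner, marker, tape from where it was at the start of the episode above 0.02 m).
It also fails if it takes over 48 s, if anything falls off the work surface, if the arm or the gripper's body presses on something with over 40 N, if the wrist force passes 120 N, or if a joint passes its speed limit or range.

### The arm

A 6-joint arm with a two-finger parallel gripper is mounted at the origin on a cart in front of the work surface, level with it; the furniture and walls round the work are solid. World frame = base frame: x ahead of the robot, y to its left, z up, the work surface at z = 0. Lengths are in m, angles in rad, forces in N, time in s.
With the tool pointing down it reaches from about 0.375 to 0.925 m from the base axis. Payload 5.7 kg.
Tool frame: the origin (TCP) lies midway between the tips of the shut fingers; the grasp point (between the pads) lies 19 mm behind it (ctrl.grip_depth is the distance from the TCP to the grasp point, in m); z points along the fingers, y is the line along which they close (so a half turn about z gives the same grasp; the last joint's range is limited). The gripper opens to 88 mm and grips with 3 to 60 N. Pads are 20 mm wide; open, the fingers measure 115 mm over their backs; the gripper's body (75 mm by 178 mm) begins 61 mm behind the grasp point.
Start: joints at [1.095, 0.359, 1.51, -0, 1.272, -0.115], TCP at [0.212, 0.561, 0.223] pointing down, gripper open.
Joint ranges: [-2.97, 2.97], [-1.01, 2.36], [0.21, 2.38], [-0.96, 4.11], [0.2, 2.71], [-2.98, 2.98]. Speed limits (rad/s): [2.39, 2.39, 3.14, 3.14, 3.14, 3.14].

### API

Orientations are given as a unit quaternion [x, y, z, w].
In Python, from cell import monitor, get_image, finish_job, outline_of, tip_of, ctrl gives the robot as it stands.
- The arm moves only by the tool carry_out, never from a script. Its arguments are lists of equal length, an entry for each row: "travel": the shift along the world's x, y, z in units of 0.025 m (1.0 is 0.025 m), a list of three; "turn": the turn about the world's z in units of 0.1 rad (1.0 is 0.1 rad). A call has 1 to 12 rows; each row shifts and turns the commanded pose from where the row before left it; what a row does not reach is not made up. A row lasts 1/12 s, in which the tool goes at most 41.7 mm and 7.16 degrees, less where a joint would pass 70% of its speed; a pose out of reach is approached as far as the arm can. A call with a number of a shift or a turn outside -1 to 1 is refused whole. A call with a gripper value outside its range is refused whole. "fingers" is the opening, from 0 (shut) to 1 (fully open), set as the call begins (left out, the last holds). The fingers move at their own pace and stop on an object; "grip_force" is the grip in N (left out, the last holds). Time passes only in rows, so rows that do not move let the fingers close. It gives the time, the measured TCP pose, the force, the opening and the grip force at its end, in the units of the state.
- monitor.sense(): the state, without advancing time (a new reading comes with each control period).
- get_image(name): name is "scene" or "top" or "wrist"; returns a dict with "img" (384x512x3 uint8, red, green, blue), "range_z" (384x512 float32, m along the optical axis (not along the pixel's ray), 0 where there is no reading), "fx", "fy", "cx", "cy" (pixels), "R" (3x3) and "t" (3): a world point X has camera coordinates R X + t; the wrist camera has in their place "T_tool_cam" (4x4, takes a point from camera to tool coordinates, whose origin is the TCP and whose axes are the flange's). Camera axes: x right, y down, z forward; pixel columns grow to the right and rows downward; lengths in m; the calibration is good to about 2 mm. A picture is of the moment at which its call begins: read the wrist's pose just before it.
- finish_job(): hands the job in; it is judged then, once.
Trained networks look in the newest picture that a camera, given by its name, has taken for a name from the list of things; names that differ only in an ending like _2 or _b are one class to them, and where a whole thing is asked for, a point or a joint stands for the part that bears it (a point fixed in the world has none). Each returns a list of dicts, best first, with "conf" (0 to 1); they miss things now and then, are a little off and sometimes report something else, mostly with a low value. They report only what shows in the picture. A call takes as long as a camera call.
- outline_of(camera, name): "pixels" (384x512 bool, what is visible of it) and "bbox" ([centre column, centre row, width, height] in pixels, round what is visible of it).
- tip_of(camera, name): "pixel" ([column, row] in pixels: a listed point, or the origin of a listed thing).
The state is a dict: "time": time; "qpos": joint angles; "joint_velocities": joint speeds; "tau": joint torques, N m; "tool_pos": TCP position; "tool_rot": TCP orientation; "wrist_force": force on the tool from outside, world axes, zero at the start; "ft_torque": the same for the moment, N m; "grip_width": finger opening in m; "grip_force": force on a finger pad.
Only numpy, scipy, OpenCV 4.12 (cv2) and the standard library are available. Lean on these libraries where they do the work, as an engineer would, in place of code of your own. Each camera call takes 0.05 s, during which the arm holds its last target. There are 200 camera calls.

## Working session

There is one attempt and no reset: what is moved stays moved. The work goes in short steps, Python scripts to look and compute and a tool call to move; the robot and the scene stay as the last step left them, time stands still between calls to the robot, and variables do not carry over. Pictures are saved under pics/ and viewed, at most 10 in all, crops included, and the job is handed in when it is done.

Besides the shell and the picture viewer there is one more tool, called after "Emit:" as name(argument=value, ...) on one line, values as JSON. carry_out: Moves the arm, as the interface text tells. Its arguments: {"type":"object","properties":{"travel":{"type":"array"},"turn":{"type":"array"},"fingers":{"type":"number"},"grip_force":{"type":"number"}},"required":["travel","turn"]}

```bash
mkdir -p pics; cat > h.py <<'E'
import numpy as np, cv2
from cell import *
def pts(im, mask=None):
    z=im["range_z"]; v,u=np.nonzero((z>0)&(mask if mask is not None else True))
    d=z[v,u]; P=np.stack([(u-im["cx"])/im["fx"]*d,(v-im["cy"])/im["fy"]*d,d],1)
    return (P-im["t"])@np.asarray(im["R"])
def save(im,n): cv2.imwrite("pics/"+n,cv2.cvtColor(im["img"],cv2.COLOR_RGB2BGR))
def ray(im,px,z):
    R=np.asarray(im["R"]);t=np.asarray(im["t"]);c=-R.T@t
    d=R.T@np.array([(px[0]-im["cx"])/im["fx"],(px[1]-im["cy"])/im["fy"],1]); return c+d*(z-c[2])/d[2]
E
python3 - <<'E'
from h import *
s=monitor.sense(); print(s["time"],s["tool_pos"],s["tool_rot"],s["wrist_force"])
ims={}
for c in ("scene","top"):
    im=get_image(c); save(im,c+"0.png")
    for n in ("wedge","gauge","spanner","marker","tape"):
        o=outline_of(c,n)
        if o:
            o=o[0]; P=pts(im,o["pixels"]); print(c,n,o["conf"],o["bbox"],P.min(0).round(3),P.max(0).round(3))
            if n=="wedge":
                Q=P[P[:,2]<.03]; r=cv2.minAreaRect((Q[:,:2]*1000).astype(np.float32)); print(r, cv2.boxPoints(r).round(1).tolist(), np.linalg.lstsq(np.c_[Q[:,:2],np.ones(len(Q))],Q[:,2],rcond=None)[0])
    for n,z in (("bare_foot",.01),("corner_top",.036),("wedge",0.0),("gauge",0)):
        for t in tip_of(c,n)[:1]: print(c,n,t["conf"],t["pixel"],ray(im,t["pixel"],z).round(4))
E
```

```text
0.0 [0.2115212  0.56075575 0.22184057] [ 1.79427986e-01  9.83770703e-01 -8.60136006e-04 -2.48592526e-04] [ 0.21696977  0.05743789 -0.12239246]
scene wedge 0.55 [225.5, 164.7, 33.2, 15.0] [ 0.357  0.218 -0.003] [0.427 0.37  0.032]
((391.47137451171875, 309.019287109375), (63.87520980834961, 119.64653778076172), 5.70382833480835) [[353.70001220703125, 365.3999938964844], [365.6000061035156, 246.3000030517578], [429.20001220703125, 252.6999969482422], [417.29998779296875, 371.70001220703125]] [ 0.01876968  0.1025643  -0.02903353]
scene gauge 0.75 [254.0, 194.7, 81.4, 63.0] [ 0.288 -0.004 -0.005] [0.486 0.266 0.173]
scene spanner 0.6 [238.2, 151.6, 19.9, 15.5] [ 0.463  0.288 -0.001] [0.485 0.418 0.008]
scene tape 0.78 [349.9, 269.0, 42.6, 35.3] [ 0.345 -0.314 -0.003] [ 0.453 -0.203  0.063]
scene bare_foot 0.58 [250.5, 173.2] [0.4309 0.2087 0.01  ]
scene corner_top 0.6 [252.0, 169.0] [0.4284 0.1958 0.036 ]
scene wedge 0.88 [225.5, 169.4] [0.3829 0.2862 0.    ]
scene gauge 0.97 [250.0, 174.7] [0.4322 0.2139 0.    ]
top wedge 0.63 [144.8, 153.6, 48.3, 8.2] [ 0.467  0.295 -0.003] [0.487 0.416 0.01 ]
((476.8956298828125, 355.64410400390625), (120.32060241699219, 17.81105613708496), 88.47760009765625) [[466.3999938964844, 295.70001220703125], [484.20001220703125, 295.29998779296875], [487.3999938964844, 415.5], [469.6000061035156, 416.0]] [-0.0031685   0.00110361  0.00687482]
top gauge 0.82 [236.1, 190.2, 91.3, 67.5] [ 0.29  -0.01  -0.005] [0.477 0.232 0.174]
top marker 0.55 [136.2, 226.0, 48.9, 24.0] [ 0.258  0.298 -0.002] [0.309 0.425 0.016]
top tape 0.92 [372.7, 181.1, 41.4, 37.3] [ 0.358 -0.295 -0.004] [ 0.462 -0.2    0.029]
top bare_foot 0.61 [199.6, 171.9] [0.4248 0.2021 0.01  ]
top corner_top 0.72 [192.8, 172.2] [0.4168 0.2154 0.036 ]
top wedge 0.77 [166.9, 184.7] [0.3909 0.2876 0.    ]
top gauge 0.93 [199.3, 176.3] [0.4154 0.2038 0.    ]
```

```bash
python3 -c "
import cv2,numpy as np
a=cv2.imread('pics/scene0.png');b=cv2.imread('pics/top0.png')
cv2.imwrite('pics/a.png',cv2.resize(np.vstack([a,b]),None,fx=.78,fy=.78))"
```

```text
(no output)
```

View pics/a.png

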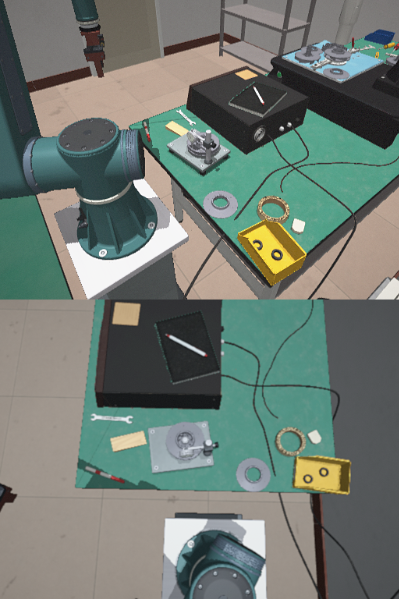

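The composite shows the wedge at top-view (164,184), left of the gauge plate (corner around (195,172)). The spanner is above it and the marker is at lower left. Next I measure the wedge and plate outlines.

```bash
python3 - <<'E'
from h import *
im=get_image("top"); hsv=cv2.cvtColor(im["img"],cv2.COLOR_RGB2HSV)
print(hsv[184,164],hsv[180,205], hsv[200,150])
m=(hsv[...,0]<30)&(hsv[...,1]>50)&(hsv[...,2]>110); w=np.zeros_like(m); w[170:200,135:192]=1; m&=w
P=pts(im,m); print(m.sum(),im["fx"],im["t"])
r=cv2.minAreaRect((P[:,:2]*1000).astype(np.float32)); print("wedge",r,cv2.boxPoints(r).round(1).tolist())
print(np.linalg.lstsq(np.c_[P[:,:2],np.ones(len(P))],P[:,2],rcond=None)[0])
w[:]=0; w[150:215,185:285]=1
P=pts(im,w); Q=P[(P[:,2]>.03)&(P[:,2]<.042)]
r=cv2.minAreaRect((Q[:,:2]*1000).astype(np.float32)); print("plate",r,cv2.boxPoints(r).round(1).tolist())
print(np.linalg.lstsq(np.c_[Q[:,:2],np.ones(len(Q))],Q[:,2],rcond=None)[0])
cv2.imwrite("pics/b.png",cv2.cvtColor(cv2.resize(im["img"][135:240,110:290],None,fx=4,fy=4,interpolation=cv2.INTER_CUBIC),cv2.COLOR_RGB2BGR))
s=monitor.sense()
im=get_image("wrist");save(im,"w0.png");print(im["T_tool_cam"],im["fx"])
E
```

```text
[ 20  62 231] [ 99  28 176] [ 83 110 148]
758 390.6151585500754 [0.04484148 0.38027131 0.94113102]
wedge ((399.97113037109375, 293.2068786621094), (51.75238800048828, 109.82360076904297), 16.862438201904297) [[359.29998779296875, 338.29998779296875], [391.1000061035156, 233.1999969482422], [440.70001220703125, 248.1999969482422], [408.79998779296875, 353.29998779296875]]
[-0.03387433  0.13232007 -0.01513276]
plate ((378.6507568359375, 116.86116790771484), (150.0634765625, 200.08456420898438), 8.359469413757324) [[289.8999938964844, 204.89999389648438], [319.0, 7.0], [467.3999938964844, 28.799999237060547], [438.29998779296875, 226.6999969482422]]
[-0.00127144  0.00084627  0.03622199]
[[-2.93930213e-04 -9.69141187e-01 -2.46506134e-01  6.60829775e-02]
 [ 9.99999945e-01 -2.46767619e-04 -2.22215703e-04 -4.00931031e-04]
 [ 1.54528658e-04 -2.46506185e-01  9.69141206e-01 -1.62673677e-01]
 [ 0.00000000e+00  0.00000000e+00  0.00000000e+00  1.00000000e+00]] 284.0899151110813
```

View pics/b.png

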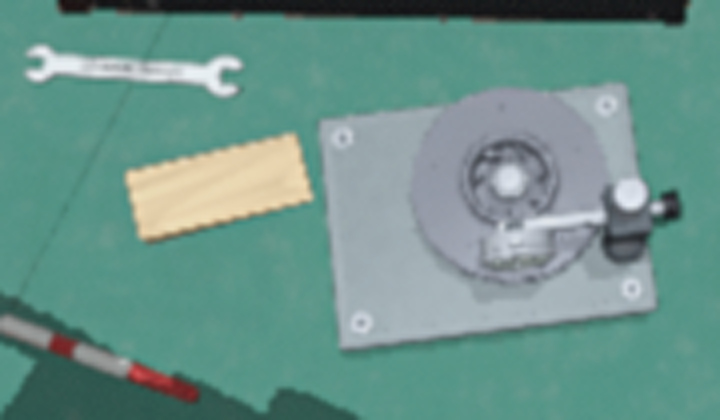

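View pics/w0.png

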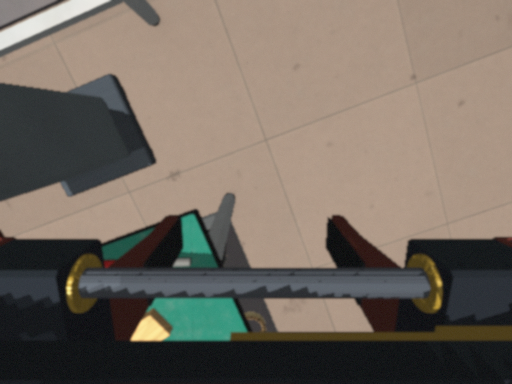

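The crop shows the wedge lined up toward the plate's far-left screw at crop (342,138). The wrist view is not useful yet: wedge only at the lower left. Next I check clearances to the black box and the dial, and measure the wedge more precisely.

```bash
python3 - <<'E'
from h import *
im=get_image("top"); P=pts(im)
B=P[(P[:,1]>.1)&(P[:,1]<.4)&(P[:,0]>.45)&(P[:,0]<.8)&(P[:,2]>.05)&(P[:,2]<.3)]
print("box x min",np.percentile(B[:,0],[0,1,5]),"z",np.percentile(B[:,2],[5,50,95]))
G=P[(P[:,0]>.28)&(P[:,0]<.48)&(P[:,1]<.23)&(P[:,1]>-.02)&(P[:,2]>.09)&(P[:,2]<.25)]
print("tall gauge",G.min(0),G.max(0))
# wedge pixel polygon -> rays
hsv=cv2.cvtColor(im["img"],cv2.COLOR_RGB2HSV)
m=((hsv[...,0]<30)&(hsv[...,1]>50)&(hsv[...,2]>110)).astype(np.uint8); w=np.zeros_like(m); w[170:200,135:192]=1; m&=w
r=cv2.minAreaRect(cv2.findContours(m,0,2)[0][0]); print(r)
for p in cv2.boxPoints(r): print(p, ray(im,p,.018 if p[0]<160 else .0025).round(4))
E
```

```text
box x min [0.45017755 0.51118113 0.5120918 ] z [0.09300985 0.15146093 0.16757246]
tall gauge [ 0.32709927 -0.00152469  0.10454019] [0.37723898 0.11221719 0.17375079]
((164.32354736328125, 181.29412841796875), (17.705097198486328, 43.656410217285156), 75.96376037597656)
[141.00002 178.     ] [0.4032 0.3516 0.018 ]
[183.35295 167.41177] [0.4381 0.2468 0.0025]
[187.64708 184.58826] [0.3917 0.2328 0.0025]
[145.29414 195.17648] [0.3582 0.3368 0.018 ]
```

Emit:
carry_out(travel=[[0.78,-0.9,0],[0.78,-0.9,0],[0.78,-0.9,0],[0.78,-0.9,-0.5],[0.78,-0.9,-0.5],[0.78,-0.9,-0.5],[0.78,-0.9,-0.5],[0.8,-0.86,-0.5],[0,0,-1],[0,0,-1],[0,0,0],[0,0,0]], turn=[0.84,0.84,0.84,0.84,0.84,0.84,0.84,0.84,0,0,0,0], fingers=0)

```text
time: 2.15
tool_pos: [0.3675, 0.3815, 0.1094]
tool_rot: [-0.155, 0.988, -0.001, -0.001]
wrist_force: [0.4, 0.4, 0.3]
grip_width: 0.011
grip_force: 0.0
```

Emit:
carry_out(travel=[[0,0,-0.9],[0,0,-0.9],[0,0,-0.9],[0,0,-0.8],[0,0,-0.4],[0,0,-0.2],[0,0,0],[0,0,0]], turn=[0,0,0,0,0,0,0,0])

```text
time: 2.82
tool_pos: [0.3689, 0.3831, 0.0087]
tool_rot: [-0.155, 0.988, 0.0, 0.001]
wrist_force: [0.2, -0.2, 0.4]
grip_width: 0.0002
grip_force: 0.0
```

```bash
cat >> h.py <<'E'
from scipy.spatial.transform import Rotation as Ro
def wrist():
    s=monitor.sense(); im=get_image("wrist"); T=np.eye(4); T[:3,:3]=Ro.from_quat(s["tool_rot"]).as_matrix(); T[:3,3]=s["tool_pos"]
    M=np.linalg.inv(T@np.asarray(im["T_tool_cam"])); im["R"]=M[:3,:3]; im["t"]=M[:3,3]; return s,im
def wedge(im,show=True):
    hsv=cv2.cvtColor(im["img"],cv2.COLOR_RGB2HSV)
    m=((hsv[...,0]<30)&(hsv[...,1]>50)&(hsv[...,2]>110)); P=pts(im); v=np.nonzero(im["range_z"]>0)
    k=m[v]&(P[:,2]<.025)&(P[:,2]>-.004)&(P[:,0]>.33)&(P[:,0]<.47)&(P[:,1]>.15)&(P[:,1]<.38); P=P[k]
    r=cv2.minAreaRect((P[:,:2]*1000).astype(np.float32)); print("wedge",len(P),r,cv2.boxPoints(r).round(1).tolist())
    return P
E
python3 - <<'E'
from h import *
s,im=wrist(); print(s["time"],s["tool_pos"],s["wrist_force"],s["grip_width"]); save(im,"w1.png"); wedge(im)
E
```

```text
2.8167 [0.36891239 0.3831058  0.00865354] [ 0.18364829 -0.1711402   0.42940884] 0.00022863638135974117
wedge 10744 ((401.59942626953125, 290.936279296875), (52.421104431152344, 111.74974822998047), 17.3574275970459) [[359.8999938964844, 336.3999938964844], [393.29998779296875, 229.8000030517578], [443.29998779296875, 245.39999389648438], [409.8999938964844, 352.1000061035156]]
```

View pics/w1.png

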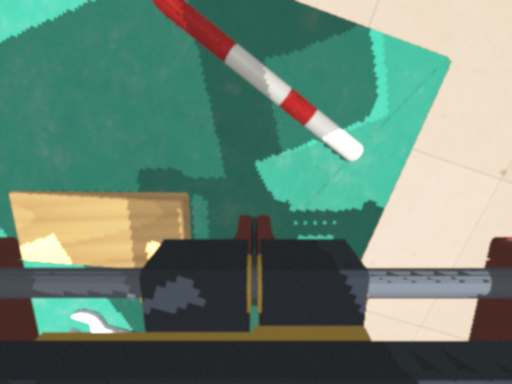

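The wedge's thick face is at column 190 and the shut fingers start at column 237, roughly in line, so I push straight along.

Emit:
carry_out(travel=[[0.12,0.04,-0.06],[0.06,-0.19,0],[0.06,-0.19,0],[0.06,-0.19,0],[0.06,-0.19,0],[0.036,-0.115,0],[0.036,-0.115,0],[0.036,-0.115,0],[0.036,-0.115,0],[0.036,-0.115,0],[0.036,-0.115,0],[0.036,-0.115,0]], turn=[0,0,0,0,0,0,0,0,0,0,0,0])

```text
time: 3.87
tool_pos: [0.3837, 0.344, 0.0061]
tool_rot: [-0.155, 0.988, -0.0, 0.0]
wrist_force: [-0.1, 1.0, 0.0]
grip_width: 0.0006
grip_force: 0.1
```

Emit:
carry_out(travel=[[0.048,-0.153,0],[0.048,-0.153,0],[0.048,-0.153,0],[0.048,-0.153,0],[0.048,-0.153,0],[0.048,-0.153,0],[0.048,-0.153,0],[0.036,-0.115,0],[0,0,0],[0,0,0]], turn=[0,0,0,0,0,0,0,0,0,0])

```text
time: 4.7
tool_pos: [0.393, 0.3144, 0.0061]
tool_rot: [-0.155, 0.988, -0.0, -0.0]
wrist_force: [-0.9, -0.7, -0.6]
grip_width: 0.0003
grip_force: 0.0
```

```bash
python3 - <<'E'
from h import *
s,im=wrist(); print(s["time"],s["tool_pos"],s["wrist_force"]); wedge(im); save(im,"w2.png")
im=get_image("top"); wedge(im); save(im,"t2.png")
E
```

```text
4.7 [0.39298515 0.31438025 0.0061157 ] [-0.90407036 -0.69443573 -0.6379759 ]
wedge 9317 ((409.4549255371094, 256.2322998046875), (50.743255615234375, 100.56626892089844), 14.549302101135254) [[372.29998779296875, 298.5], [397.5, 201.1999969482422], [446.6000061035156, 213.89999389648438], [421.3999938964844, 311.29998779296875]]
wedge 303 ((408.5691833496094, 265.0498046875), (49.02158737182617, 82.86324310302734), 16.94785499572754) [[373.0, 297.5], [397.20001220703125, 218.3000030517578], [444.1000061035156, 232.60000610351562], [419.8999938964844, 311.79998779296875]]
```

View pics/w2.png

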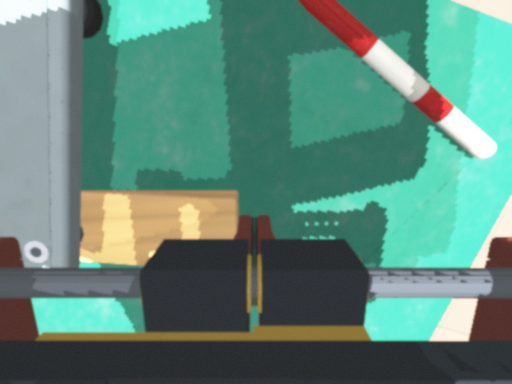

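The finger face touches the wedge at column 238, and its thin end is already under the plate; about 35 mm remains before it bears.

Emit:
carry_out(travel=[[0.036,-0.115,0],[0.036,-0.115,0],[0.036,-0.115,0],[0.036,-0.115,0],[0.036,-0.115,0],[0.036,-0.115,0],[0.036,-0.115,0],[0.036,-0.115,0],[0.036,-0.115,0],[0.024,-0.076,0],[0,0,0]], turn=[0,0,0,0,0,0,0,0,0,0,0])

```text
time: 5.72
tool_pos: [0.4017, 0.2863, 0.0061]
tool_rot: [-0.155, 0.988, -0.0, -0.0]
wrist_force: [0.1, -0.2, -0.1]
grip_width: 0.0008
grip_force: 0.0
```

Emit:
carry_out(travel=[[0.018,-0.057,0],[0.018,-0.057,0],[0.018,-0.057,0],[0,0,0]], turn=[0,0,0,0])

```text
time: 6.05
tool_pos: [0.4029, 0.2823, 0.0061]
tool_rot: [-0.155, 0.988, -0.0, -0.0]
wrist_force: [0.4, -0.6, 0.3]
grip_width: 0.0007
grip_force: 0.0
```

Emit:
carry_out(travel=[[0.018,-0.057,0],[0.018,-0.057,0],[0,0,0]], turn=[0,0,0])

```text
time: 6.3
tool_pos: [0.4039, 0.2795, 0.0061]
tool_rot: [-0.155, 0.988, -0.0, 0.0]
wrist_force: [-0.0, -0.1, 0.9]
grip_width: 0.0003
grip_force: 0.0
```

Emit:
carry_out(travel=[[0.018,-0.057,0],[0.018,-0.057,0],[0,0,0]], turn=[0,0,0])

```text
time: 6.55
tool_pos: [0.4048, 0.2776, 0.0061]
tool_rot: [-0.154, 0.988, 0.001, 0.0]
wrist_force: [-2.6, 6.2, -1.8]
grip_width: 0.0005
grip_force: 2.9
```

```bash
python3 - <<'E'
from h import *
s,im=wrist(); print(s["time"],s["tool_pos"],s["wrist_force"]); wedge(im); save(im,"w3.png")
def plate(im):
    P=pts(im); k=(P[:,0]>.27)&(P[:,0]<.48)&(P[:,1]>-.02)&(P[:,1]<.24)&(P[:,2]>.03)&(P[:,2]<.042); Q=P[k]
    r=cv2.minAreaRect((Q[:,:2]*1000).astype(np.float32)); print(len(Q),r,cv2.boxPoints(r).round(1).tolist(),np.linalg.lstsq(np.c_[Q[:,:2],np.ones(len(Q))],Q[:,2],rcond=None)[0])
plate(im)
im=get_image("top"); plate(im)
E
```

```text
6.55 [0.40475159 0.27755148 0.00612745] [-2.56526731  6.19068141 -1.84964908]
wedge 4332 ((410.9636535644531, 240.53065490722656), (39.32389450073242, 55.58727264404297), 17.317983627319336) [[383.8999938964844, 261.20001220703125], [400.5, 208.10000610351562], [438.0, 219.8000030517578], [421.5, 272.8999938964844]]
40871 ((377.2843933105469, 180.12240600585938), (133.5834197998047, 71.55626678466797), 8.377979278564453) [[306.0, 205.8000030517578], [316.3999938964844, 135.0], [448.6000061035156, 154.5], [438.20001220703125, 225.3000030517578]] [ 0.00180962 -0.01328485  0.03850623]
2383 ((378.20794677734375, 116.75621795654297), (150.5257110595703, 200.1713409423828), 8.520273208618164) [[288.8999938964844, 204.60000610351562], [318.6000061035156, 6.599999904632568], [467.5, 28.899999618530273], [437.79998779296875, 226.89999389648438]] [0.00122701 0.00178387 0.03515196]
```

View pics/w3.png

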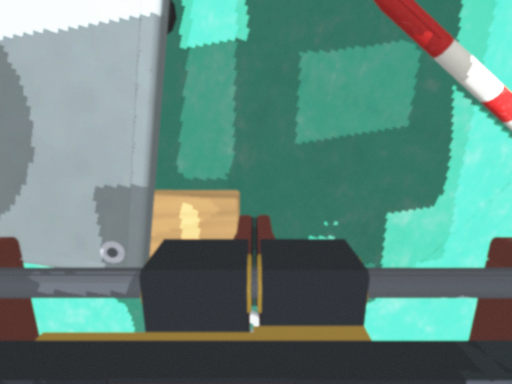

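The wedge now bears (about 6.7 N push, gauge unmoved, wedge under the screw corner). I give it a small extra push for snugness.

Emit:
carry_out(travel=[[0.012,-0.038,0],[0.012,-0.038,0],[0,0,0]], turn=[0,0,0])

```text
time: 6.9
tool_pos: [0.4052, 0.2767, 0.0061]
tool_rot: [-0.154, 0.988, 0.001, 0.0]
wrist_force: [-3.1, 11.7, -2.1]
grip_width: 0.0
grip_force: 5.9
```

Emit:
carry_out(travel=[[-0.12,0.38,0],[-0.24,0.76,0],[-0.24,0.76,0.5],[0,0,1],[0,0,1],[0,0,1],[0,0,0],[0,0,0]], turn=[0,0,0,0,0,0,0,0])

```text
time: 7.57
tool_pos: [0.3912, 0.3231, 0.0948]
tool_rot: [-0.155, 0.988, 0.0, 0.002]
wrist_force: [0.3, -0.6, 0.2]
grip_width: 0.0005
grip_force: 0.0
```

```bash
python3 - <<'E'
from h import *
s,im=wrist(); print(s["time"],s["tool_pos"],s["wrist_force"]); wedge(im); save(im,"w4.png")
def plate(im):
    P=pts(im); k=(P[:,0]>.27)&(P[:,0]<.48)&(P[:,1]>-.02)&(P[:,1]<.24)&(P[:,2]>.03)&(P[:,2]<.042); Q=P[k]
    r=cv2.minAreaRect((Q[:,:2]*1000).astype(np.float32)); print(len(Q),r,cv2.boxPoints(r).round(1).tolist(),np.linalg.lstsq(np.c_[Q[:,:2],np.ones(len(Q))],Q[:,2],rcond=None)[0])
im=get_image("top"); plate(im);wedge(im)
E
```

```text
7.5667 [0.39122407 0.32311363 0.09477532] [ 0.32179306 -0.64892333  0.16264719]
wedge 2958 ((414.5475769042969, 242.4591064453125), (53.170082092285156, 56.07514190673828), 8.716197967529297) [[384.0, 266.1000061035156], [392.5, 210.6999969482422], [445.1000061035156, 218.8000030517578], [436.6000061035156, 274.20001220703125]]
2479 ((377.97149658203125, 116.64115142822266), (150.4164276123047, 200.2688751220703), 8.42579460144043) [[288.8999938964844, 204.6999969482422], [318.20001220703125, 6.599999904632568], [467.0, 28.600000381469727], [437.70001220703125, 226.6999969482422]] [0.00104004 0.00200109 0.03519803]
wedge 300 ((422.2921447753906, 219.1339569091797), (46.114585876464844, 108.12174987792969), 20.31997299194336) [[381.8999938964844, 261.79998779296875], [419.3999938964844, 160.39999389648438], [462.70001220703125, 176.39999389648438], [425.1000061035156, 277.79998779296875]]
```

Emit:
carry_out(travel=[[0.22,-0.72,0],[0.22,-0.75,0],[0.23,-0.75,0],[0.23,-0.75,0],[0.23,-0.75,0],[0.23,-0.75,0],[0,0,-0.8],[0,0,-0.8],[0,0,-0.4],[0,0,0],[0,0,0]], turn=[0,0,0,0,0,0,0,0,0,0,0])

```text
time: 8.58
tool_pos: [0.4228, 0.21, 0.0422]
tool_rot: [-0.155, 0.988, -0.0, -0.002]
wrist_force: [0.3, 1.0, -0.0]
grip_width: 0.0004
grip_force: 0.0
```

Emit:
carry_out(travel=[[0,0,-0.08],[0,0,-0.08],[0,0,-0.06],[0,0,-0.04],[0,0,-0.04],[0,0,0],[0,0,0]], turn=[0,0,0,0,0,0,0])

```text
time: 9.17
tool_pos: [0.4246, 0.2108, 0.0364]
tool_rot: [-0.155, 0.988, 0.0, 0.0]
wrist_force: [-1.0, 0.9, 2.2]
grip_width: 0.0002
grip_force: 1.1
```

Emit:
carry_out(travel=[[0,0,-0.04],[0,0,-0.04],[0,0,0],[0,0,0]], turn=[0,0,0,0])

```text
time: 9.5
tool_pos: [0.4247, 0.2109, 0.036]
tool_rot: [-0.155, 0.988, 0.0, 0.001]
wrist_force: [-4.5, -2.3, 26.9]
grip_width: 0.0004
grip_force: 13.4
```

Emit:
carry_out(travel=[[0,0,0],[0,0,0],[0,0,0],[0,0,0],[0,0,0],[0,0,0]], turn=[0,0,0,0,0,0])

```text
time: 10.0
tool_pos: [0.4247, 0.2109, 0.0361]
tool_rot: [-0.155, 0.988, 0.0, 0.001]
wrist_force: [-4.9, -0.6, 25.8]
grip_width: 0.0004
grip_force: 13.3
```

Emit:
carry_out(travel=[[0,0,0.1],[0,0,0.2],[0,0,0.8],[0,0,1],[0,0,1],[-0.2,0.8,1],[-0.2,0.8,0.5],[-0.2,0.8,0.5],[-0.2,0.8,0],[-0.2,0.8,0],[0,0,0],[0,0,0]], turn=[0,0,0,0,0,0,0,0,0,0,0,0])

```text
time: 11.0
tool_pos: [0.399, 0.311, 0.1616]
tool_rot: [-0.156, 0.988, -0.0, -0.0]
wrist_force: [0.2, -0.9, -0.6]
grip_width: 0.0005
grip_force: 0.0
```

```bash
python3 - <<'E'
from h import *
s=monitor.sense(); print(s["time"],s["tool_pos"],s["wrist_force"])
im=get_image("top"); P=pts(im); k=(P[:,0]>.27)&(P[:,0]<.48)&(P[:,1]>-.02)&(P[:,1]<.24)&(P[:,2]>.03)&(P[:,2]<.042); Q=P[k]
r=cv2.minAreaRect((Q[:,:2]*1000).astype(np.float32)); print(len(Q),r,np.linalg.lstsq(np.c_[Q[:,:2],np.ones(len(Q))],Q[:,2],rcond=None)[0])
wedge(im)
cv2.imwrite("pics/t5.png",cv2.cvtColor(cv2.resize(im["img"][135:240,110:290],None,fx=4,fy=4),cv2.COLOR_RGB2BGR))
E
```

```text
11.0 [0.39899121 0.31097436 0.16155956] [ 0.1798962  -0.94281254 -0.60661039]
2481 ((378.0464782714844, 116.56999969482422), (150.27476501464844, 200.10406494140625), 8.511214256286621) [0.00067167 0.00131439 0.03548911]
wedge 217 ((422.0434875488281, 219.10037231445312), (51.575042724609375, 104.31937408447266), 14.823823928833008) [[383.79998779296875, 262.8999938964844], [410.5, 162.10000610351562], [460.29998779296875, 175.3000030517578], [433.6000061035156, 276.1000061035156]]
```

View pics/t5.png

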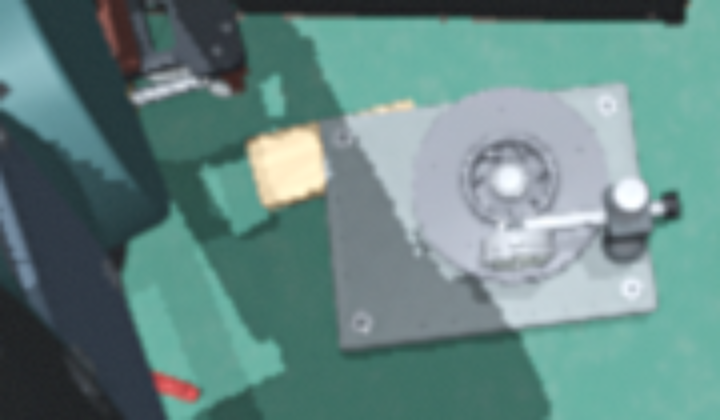

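The wedge sits under the foot (screw at crop (342,138)), the plate is level and unmoved, and the hand is clear.

```bash
python3 -c "
from cell import *
print(finish_job())"
```

```text
the job is handed in; nothing more can be done
None
```

I pushed the wedge snugly under the bare foot and pressed the corner with about 26 N; it did not give. The gauge measures level and within about 1 mm of where it stood, the hand is clear, and I handed the job in at about 11 s (no verdict was returned).

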